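Check-weigh a solenoid valve on the dial scale

ROBOT

A 6-joint arm with a two-finger parallel gripper is mounted at the origin on a cart in front of the work surface, level with it; the furniture and walls round the work are solid. World frame = base frame: x ahead of the robot, y to its left, z up, the work surface at z = 0. Lengths are in m, angles in rad, forces in N, time in s.
With the tool pointing down it reaches from about 0.25 to 0.725 m from the base axis. Payload 4 kg.
Tool frame: the origin (TCP) lies on the centre line of the jaws, within the pads' length; the fingertips stand ahead of it and the grasp point (between the pads) lies 3 mm ahead of it (bot.tcp_to_tips is the z of the fingertips in the tool frame, in m); z points along the fingers, y is the line along which they close (so a half turn about z gives the same grasp; the last joint's range is limited). The gripper opens to 85 mm and grips with 20 to 120 N. Pads are 22 mm wide; open, the fingers measure 114 mm over their backs; the gripper's body (76 mm by 85 mm) begins 54 mm behind the grasp point. The pads swing forward as they close: fully open they stand 13 mm farther back than shut.
Start: joints at [1.137, 0.241, 0.005, 1.335, 0, 1.571], TCP at [0.21, 0.454, 0.253] pointing down, gripper open.
Joint ranges: [-2.72, 2.72], [-1.05, 1.87], [-1.09, 1.28], [-1.99, 2.15], [-1.42, 1.44], [-3.14, 3.14]. Speed limits (rad/s): [2.79, 2.79, 3.14, 3.14, 3.14, 3.14].

INTERFACE

Orientations are given as a unit quaternion [x, y, z, w].
In Python, from workcell import telemetry, camera, camera_params, ticket, boxes_of, cut_out, spot_point, bot gives the robot as it stands.
- The arm moves only by the shell command python3 -m creep 'ROWS'. ROWS is text: rows parted by semicolons, each of 5 numbers parted by spaces: the opening, from 0 (shut) to 1 (fully open), then the shift along the tool's x, y, z in units of 150 mm (1.0 is 150 mm), then the turn about the tool's z in units of 180 degrees (1.0 is 180 degrees). In form: claw x y z turn; .... A call has 1 to 12 rows; each row is the pose to reach, as a shift and turn from the pose commanded when the call began, along the tool's axes at that moment, turning the shorter way round; what a row does not reach only later rows make up. A row lasts 1/8 s, in which the tool goes at most 62.5 mm and 10.7 degrees, less where a joint would pass 70% of its speed; a pose out of reach is approached as far as the arm can. A call with a number of a shift or a turn outside -1 to 1 is refused whole. A call with a gripper value outside its range is refused whole. The fingers move at their own pace and stop on an object; the grip force is fixed at half the most. Time passes only in rows, so rows that repeat a pose let the fingers close. It gives the time, the measured TCP pose, the force, the opening and the grip force at its end, in the units of the state.
- telemetry.get_obs(): the state, without advancing time (a new reading comes with each control period).
- camera(name): name is "side" or "top"; returns the picture (420x560x3 uint8, red, green, blue); there is no depth.
- camera_params(name): a dict with "camera_matrix" (3x3 intrinsics, pixels), "k1" (the pictures are not rectified: a ray, as slopes to the right and down, at radius r is drawn at 1 + k1 r^2 times it, then the intrinsics apply), "eye" and "attitude" of the camera in the world. Camera axes: x right, y down, z forward; pixel columns grow to the right and rows downward; lengths in m; the calibration is good to about 2 mm. A picture is of the moment at which its call begins. camera_params takes no time and is no camera call.
- ticket.job_done(): hands the job in; it is judged then, once.
Trained networks look in the newest picture that a camera, given by its name, has taken for a name from the list of things; names that differ only in an ending like _2 or _b are one class to them, and where a whole thing is asked for, a point or a joint stands for the part that bears it (a point fixed in the world has none). Each returns a list of dicts, best first, with "conf" (0 to 1); they miss things now and then, are a little off and sometimes report something else, mostly with a low value. They report only what shows in the picture. A call takes as long as a camera call.
- boxes_of(thing, camera): "at" ([x, y, z] in m, in world coordinates, good to about 4 mm: the middle of the surface that is visible of it).
- cut_out(thing, camera): "pixels" (420x560 bool, what is visible of it).
- spot_point(thing, camera): "at" ([x, y, z] in m, in world coordinates, good to about 4 mm: a listed point, or the origin of a listed thing).
The state is a dict: "clock": time; "joint_pos": joint angles; "joint_vel": joint speeds; "tau": joint torques, N m; "eef_pos": TCP position; "tool_rot": TCP orientation; "ft_force": force on the tool from outside, world axes, zero at the start; "ft_torque": the same for the moment, N m; "grip_width": finger opening in m; "grasp_force": force on a finger pad.
Only numpy, scipy, OpenCV 4.12 (cv2) and the standard library are available. Lean on these libraries where they do the work, as an engineer would, in place of code of your own. Each camera call takes 0.05 s, during which the arm holds its last target. There are 200 camera calls.

TASK

Check-weigh the solenoid valve on the dial scale: first turn the numbered range sleeve on top of the scale to 4, then stand the empty open container upright in the middle of the pan and turn the dial's bezel until its zero line stands at the pointer. Then let go of the dial and stand the valve upright inside the container, leaving both there with the pointer at the target marker. Leave the other loose things where they are.

Things in the scene. Friction and masses are not known exactly. Their poses are not given: they have to be found in the camera images.
- scale: grey dial bench scale fixed to the worktop, base 180 (x) x 300 (y) x 30 high mm. Origin: centre of its underside; front (-x) towards the robot. Right half (y = -70 mm): square steel pan. Left half (y +35 to +145, x -85 to +85 mm): wedge housing up to 93 mm high; its front face slopes up and away at 27 degrees to the level and carries the dial, the level top behind carries the numbered sleeve
- pan_centre (a point): centre of the pan's top face (steel plate 140 x 150 x 5 mm, 62 mm above the worktop when empty); axes as the scale's. The pan is sprung: it moves straight down 16 mm per kg without tilting, down to the overload stop, and settles in about 0.5 s
- dial_centre (a point): centre of the dial, on the sloping face. z: the face's outward normal, 27 degrees from vertical towards the scale's front; x up the slope; y the scale's y. The bezel is a knurled aluminium ring, 60 mm diameter, rim 26 mm above this point along z; grip it across its diameter, in any direction, from square in front of the face. The face is bare for 20 mm round it; pointer and scale lie below the rim
- bezel (a joint): angle of the bezel with its white scale of 25 divisions of 40 g (a turn is 1 kg), in rad, growing clockwise as seen looking at the dial; at 0 the zero line points up the slope. Range -3.1 to 3.1. Turns with about 0.02 N m of friction and stays where it is left; no spring
- pointer (a joint): angle of the pointer (rad), same zero and sense as bezel. Driven by the pan alone: 6.283 rad per kg lying on it, 0 when empty; turning the bezel does not move it. The pointer reads zero when bezel equals pointer
- pointer_tip (a point): point on the black pointer near its outer end, 21 mm from the dial's axis
- zero_mark (a point): point on the bezel's long bold zero line, 21 mm from the dial's axis, at the height of pointer_tip: the two coincide when the pointer reads zero
- target_mark (a point): point on the target marker, a small dark steel triangle outline fixed on the bezel's white scale at 160 g (what the valve weighs), 4 divisions (1.005 rad) clockwise of the zero line, 21 mm from the dial's axis; it turns with the bezel
- sleeve (a joint): angle of the numbered range sleeve (rad), growing clockwise seen from above, with a spring detent every 30 degrees (0.5236 rad): number n (0 to 7) is at n x 0.5236, so 4 is at 2.094. About 0.05 to 0.1 N m turns it over a click; let go near a click it settles into it. It starts at 1 or 2. It sets the overload stop: the pan can sink no further than n x 100 g (the container and valve need 4)
- sleeve_grip (a point): on the sleeve's upright axis, 17 mm above the housing's level top, half-way up the sleeve: a black knurled cylinder, 44 mm diameter, 34 mm high, white numbers 0 to 7 on its upper end; the number at the dark line on the housing, on the robot's side, is the one set. Turns with the sleeve
- container: empty open-topped box with dark rim and foot and brown sides, 70 (x) x 119 (y) x 68 (z) mm, walls about 2 mm, inner floor 22 mm above the underside. Origin: centre of the underside. Weighs 0.1 to 0.2 kg. Can be gripped from above across its 68 to 70 mm width
- valve: solenoid valve, 46x48x58 mm, 0.160 kg: black square coil block above a brass foot with two stubs. Origin: centre of its underside. The coil spans x from -23 to +12 mm, y from -15 to +15 mm, z from 22 to 52 mm; grip it across y (30 mm)
- pump: small vibration pump, 44x127x56 mm: steel yoke and dark coil with a pale plastic spout at each end; bystander
- tamper: coffee tamper, 58x58x85 mm, metal foot and wooden handle; bystander
- dropper: small brown glass dropper bottle, 33x34x102 mm; bystander
- cup: white espresso cup, 62x83x50 mm; bystander
- pliers: combination pliers lying flat, 53x167x12 mm; bystander
- pan (a joint): how far the pan is down (m): 0 empty, 0.016 per kg

How it is judged:
On the way, in this order (a step that is already met when the one before it is completed fails the run):
1. the sleeve is set to 4 and let go (value of joint sleeve between 1.9444 and 2.2444 rad and contact force between the fingers and scale below 0.2 N), for 0.2 s.
2. the container stands upright on the pan, released and at rest, and the sleeve is at 4 (value of joint sleeve between 1.9444 and 2.2444 rad and horizontal distance between container and pan_centre below 0.03 m and z of container in the frame of pan_centre between -0.006 and 0.006 m and angle between container's own z axis and vertical below 0.1 rad and contact force between the fingers and container below 0.2 N and linear speed of container below 0.01 m/s and velocity of joint pan between -0.002 and 0.002 m/s), for 0.3 s.
3. with only the container on the pan and the bezel let go, the pointer tip is within 2.6 mm (half a division) of the zero line (all of step 1 and horizontal distance between container and pan_centre below 0.03 m and z of container in the frame of pan_centre between -0.006 and 0.006 m and angle between container's own z axis and vertical below 0.1 rad and contact force between the fingers and container below 0.2 N and linear speed of container below 0.01 m/s and distance between pointer_tip and zero_mark below 0.0026 m and distance between valve and container above 0.1 m), for 0.3 s.
At the end, for the whole second after the job is handed in: Sleeve at 4 (within 0.15 rad); container upright on the pan, its middle within 30 mm of the pan's centre; valve upright (within 0.25 rad) on the container's floor; both released and at rest; pointer tip within 4 mm (about 0.19 rad) of the target marker (value of joint sleeve between 1.9444 and 2.2444 rad and horizontal distance between container and pan_centre below 0.03 m and z of container in the frame of pan_centre between -0.006 and 0.006 m and angle between container's own z axis and vertical below 0.1 rad and contact force between the fingers and container below 0.2 N and linear speed of each of container, valve below 0.01 m/s and x of valve in the frame of container between -0.03 and 0.03 m and y of valve in the frame of container between -0.05 and 0.05 m and z of valve in the frame of container between 0.012 and 0.034 m and angle between valve's own z axis and vertical below 0.25 rad and contact force between the fingers and valve below 0.2 N and distance between pointer_tip and target_mark below 0.004 m); the robot touches nothing.
It fails at once if a bystander is moved by more than 30 mm (distance of any of pump, tamper, dropper, cup, pliers from where it was at the start of the episode above 0.03 m).
It also fails if it takes over 72 s, if anything falls off the work surface, if the arm or the gripper's body presses on something with over 40 N, if the wrist force passes 120 N, or if a joint passes its speed limit or range.

## Working session

There is one attempt and no reset: what is moved stays moved. The work goes in short steps, Python scripts to look and compute and a shell command to move; the robot and the scene stay as the last step left them, time stands still between calls to the robot, and variables do not carry over. Pictures are saved under pics/ and viewed, at most 10 in all, crops included, and the job is handed in when it is done.

```bash
ls; mkdir -p pics
cat > h.py <<'E'
import numpy as np, cv2
from scipy.spatial.transform import Rotation as R
from workcell import telemetry, camera, camera_params, ticket, boxes_of, cut_out, spot_point, bot
def best(f,t,c):
    r=f(t,c)
    return [(np.round(d["at"],4).tolist(),round(d["conf"],2)) for d in r[:2]]
def pic(c,n,crop=None,s=1):
    im=camera(c)[:,:,::-1]
    if crop: im=im[crop[1]:crop[3],crop[0]:crop[2]]
    cv2.imwrite("pics/"+n+".png",cv2.resize(im,None,fx=s,fy=s,interpolation=cv2.INTER_CUBIC))
E
python3 - <<'E'
from h import *
print(bot.tcp_to_tips); print(telemetry.get_obs())
for c in("top","side"):
    print(c,camera_params(c)); pic(c,c+"0",s=1.4)
    for t in "scale pan_centre dial_centre pointer_tip zero_mark target_mark sleeve_grip container valve pump tamper dropper cup pliers".split(): print(t,best(spot_point,t,c))
E
```

```text
pics
0.022
{'clock': 0.0, 'joint_pos': array([ 1.13698292e+00,  2.41407329e-01,  3.72399534e-03,  1.33516593e+00,
       -1.50289342e-05,  1.57080504e+00]), 'joint_vel': array([-0.00032403, -0.00194101, -0.00178339,  0.0009443 , -0.00144329,
        0.00024365]), 'tau': array([ 1.52581786e-03, -3.72315001e+01,  2.52409530e+01,  1.69398228e-02,
        1.17325976e-04, -3.90627136e-06]), 'eef_pos': array([0.20992977, 0.45316254, 0.25241562]), 'tool_rot': array([ 2.15213978e-01,  9.76566378e-01, -1.00403215e-03, -2.13562910e-04]), 'ft_force': array([0.03803512, 0.96509899, 0.22577613]), 'ft_torque': array([-0.00176413, -0.0081242 ,  0.02342414]), 'grasp_force': 0.0, 'grip_width': 0.08534177976648578}
top {'camera_matrix': array([[426.42154113,   0.        , 275.62280552],
       [  0.        , 426.42154113, 215.68365683],
       [  0.        ,   0.        ,   1.        ]]), 'k1': -0.1100426015368716, 'eye': array([0.47134104, 0.14964341, 1.08281109]), 'attitude': array([-0.69782697,  0.71527004, -0.0162415 ,  0.03409538])}
scale [([0.5879, 0.0775, -0.0014], 0.66)]
pan_centre [([0.5984, 
[... 864 characters left out ...]
': array([ 0.51461746, -0.70483133,  0.72944858]), 'attitude': array([ 0.88972467,  0.00180437,  0.00918288, -0.45640162])}
scale [([0.5902, 0.0721, 0.0001], 0.73)]
pan_centre []
dial_centre [([0.5461, 0.1636, 0.0676], 0.85)]
pointer_tip []
zero_mark [([0.5523, 0.1633, 0.0963], 0.77)]
target_mark [([0.5477, 0.1463, 0.0905], 0.57)]
sleeve_grip [([0.6311, 0.172, 0.112], 0.61)]
container [([0.4543, 0.3816, 0.0034], 0.73)]
valve [([0.4261, 0.0069, 0.0], 0.95)]
pump [([0.4475, -0.1888, 0.0033], 0.81)]
tamper [([0.4819, 0.5141, -0.0016], 0.66)]
dropper [([0.3872, 0.2215, -0.003], 0.65), ([0.453, 0.382, 0.0039], 0.58)]
cup [([0.7119, 0.3326, 0.0036], 0.65)]
pliers [([0.5862, 0.4479, 0.0006], 0.83)]
```

View pics/top0.png

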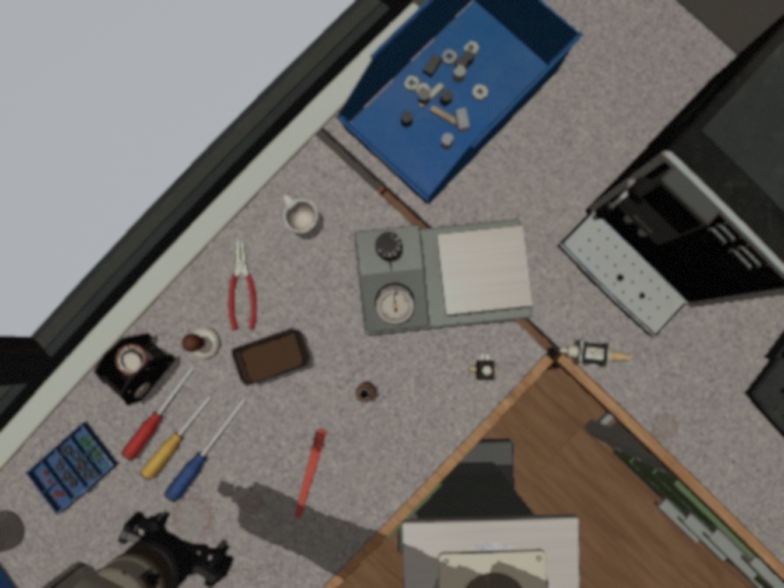

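View pics/side0.png

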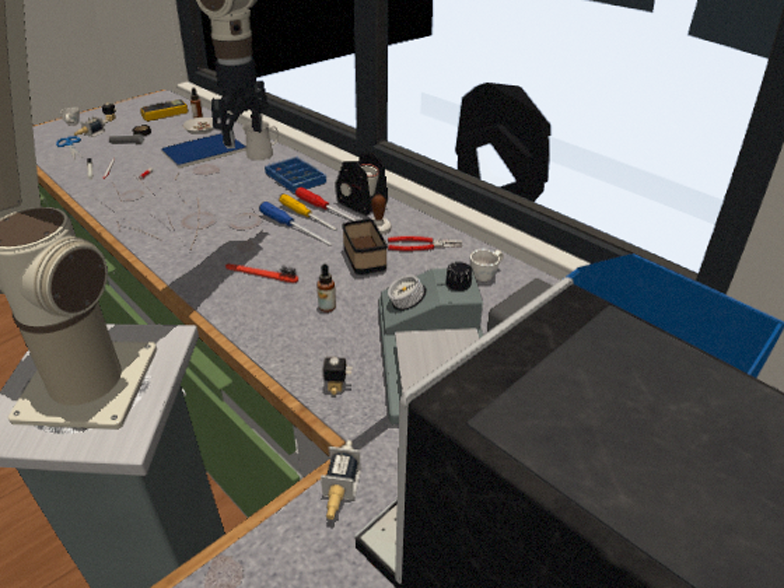

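Top view (1.4x): the scale is centred near (445,275), dial (395,303), sleeve (389,246), container (270,357), valve (485,370). In the side view the valve stands upright. Next I measure yaws and take close crops.

```bash
cat >> h.py <<'E'
def proj(P,c):
    p=camera_params(c);v=R.from_quat(p["attitude"]).inv().apply(np.atleast_2d(P)-p["eye"])
    u=v[:,:2]/v[:,2:];u=u*(1+p["k1"]*(u**2).sum(1,keepdims=True));K=p["camera_matrix"]
    return u@K[:2,:2].T+K[:2,2]
def unproj(px,z,c):
    p=camera_params(c);K=p["camera_matrix"];d=(np.atleast_2d(px)-K[:2,2])/K[0,0];u=d.copy()
    for _ in range(8): u=d/(1+p["k1"]*(u**2).sum(1,keepdims=True))
    r=R.from_quat(p["attitude"]).apply(np.c_[u,np.ones(len(u))]);return p["eye"]+r*((z-p["eye"][2])/r[:,2])[:,None]
def go(x,y,z,az):
    "az: world azimuth (deg) of tool y, mod 180"
    o=telemetry.get_obs();T=R.from_quat(o["tool_rot"]);s=T.inv().apply(np.array([x,y,z])-o["eef_pos"])/.15
    yy=T.apply([0,1,0]);a=np.degrees(np.arctan2(yy[1],yy[0]));t=-((az-a+90)%180-90)/180
    print("shift",s.round(3),"turn",round(t,3),"| tcp",o["eef_pos"].round(4),"az",round(a,1),"j6",o["joint_pos"][5].round(2),"g",o["grip_width"].round(4))
def rect(t,c,z):
    m=cut_out(t,c)[0]["pixels"].astype(np.uint8);q=np.argwhere(m)[:,::-1].astype(float)
    w=unproj(q,z,c)[:,:2].astype(np.float32)*1000;r=cv2.minAreaRect(w);print(t,np.round(r[0],1),np.round(r[1],1),round(r[2],1))
E
python3 - <<'E'
from h import *
camera("top")
rect("container","top",.068);rect("valve","top",.052);rect("pan_centre","top",.062) if 0 else None
rect("scale","top",.03);rect("sleeve_grip","top",.127)
for n in("pan_centre","dial_centre","zero_mark","target_mark","sleeve_grip","valve"):
  for c in("top","side"):
    a=[]
    for k in range(3):
        camera(c); r=spot_point(n,c)
        if r: a.append(r[0]["at"])
    if a: print(n,c,np.round(a,4).tolist())
# warm crop mosaic
im=camera("top")[:,:,::-1]
A=cv2.resize(im[150:245,245:385],None,fx=5,fy=5,interpolation=cv2.INTER_CUBIC);cv2.imwrite("pics/c1.png",A)
B=cv2.resize(im[245:285,325:370],(360,320),interpolation=cv2.INTER_CUBIC)
C=cv2.resize(camera("side")[:,:,::-1][175:235,265:355],(420,280),interpolation=cv2.INTER_CUBIC);C=cv2.copyMakeBorder(C,0,40,0,0,0)
cv2.imwrite("pics/c2.png",np.hstack([B,C]))
E
```

```text
container [457.4 375.3] [ 72.4 128.4] 18.9
valve [424.4   7.1] [42.4 39.2] 43.4
scale [594.1  74.4] [187.9 303.1] 4.3Traceback (most recent call last):
  File "<stdin>", line 4, in <module>
  File "h.py", line 25, in rect
    m=cut_out(t,c)[0]["pixels"].astype(np.uint8);q=np.argwhere(m)[:,::-1].astype(float)
      ~~~~~~~~~~~~^^^
IndexError: list index out of range
```

Run:
```python
from h import *
for c in("top","side"):
  camera(c)
  for n in("pan_centre","dial_centre","zero_mark","target_mark","sleeve_grip","valve","pointer_tip"): print(n,c,best(spot_point,n,c))
im=camera("top")[:,:,::-1]
A=cv2.resize(im[150:245,245:385],None,fx=5,fy=5,interpolation=cv2.INTER_CUBIC);cv2.imwrite("pics/c1.png",A)
B=cv2.resize(im[245:285,325:370],(360,320),interpolation=cv2.INTER_CUBIC)
C=cv2.resize(camera("side")[:,:,::-1][175:235,265:355],(420,280),interpolation=cv2.INTER_CUBIC);C=cv2.copyMakeBorder(C,0,40,0,0,0)
cv2.imwrite("pics/c2.png",np.hstack([B,C]))
```

```text
pan_centre top [([0.5932, 0.0074, 0.0602], 0.79), ([0.4464, -0.1907, -0.001], 0.64)]
dial_centre top [([0.5469, 0.1578, 0.0709], 0.76), ([0.4457, -0.1906, -0.0041], 0.26)]
zero_mark top [([0.5547, 0.1592, 0.103], 0.57)]
target_mark top [([0.5476, 0.1414, 0.0935], 0.96), ([0.5919, 0.0766, 0.0003], 0.34)]
sleeve_grip top [([0.6291, 0.1687, 0.109], 0.79), ([0.4533, 0.3796, -0.0028], 0.36)]
valve top [([0.4548, 0.378, 0.0008], 0.75), ([0.4275, 0.0085, 0.0023], 0.69)]
pointer_tip top []
pan_centre side [([0.5947, 0.0064, 0.0615], 0.58)]
dial_centre side [([0.5447, 0.1642, 0.0702], 0.79), ([0.4461, -0.1904, 0.0051], 0.67)]
zero_mark side [([0.553, 0.1614, 0.0966], 0.97)]
target_mark side [([0.5441, 0.1461, 0.0907], 0.87), ([0.591, 0.4471, 0.0037], 0.28)]
sleeve_grip side [([0.6331, 0.1701, 0.1111], 0.67)]
valve side [([0.4287, 0.0084, -0.0], 0.64), ([0.5546, 0.1613, 0.096], 0.45)]
pointer_tip side [([0.5999, 0.0053, 0.0603], 0.68)]
```

View pics/c1.png

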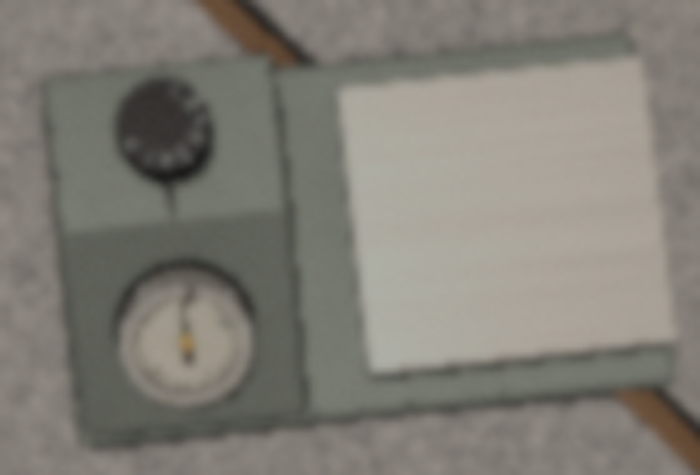

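View pics/c2.png

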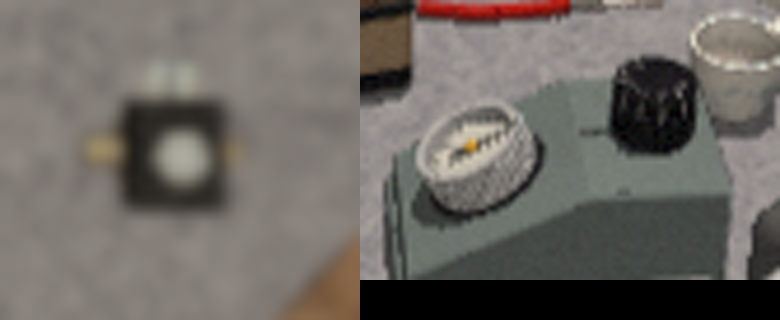

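Crop c1: sleeve at (163,125) with its index line at (172,200), dial at (185,340) with its zero line straight up, and pan corners near (338,90), (640,60), (675,340), (370,375). Crop c2: the valve coil is square to about 1°, with its stubs along y and terminals along +x.

Run:
```python
from h import *
q=np.array([[338,90],[640,60],[675,340],[370,375]])/5+[245,150]
w=unproj(q-.5,.062,"top");print(w.round(4),w.mean(0).round(4))
for a,b in((3,0),(2,1),(1,0),(2,3)): d=w[b]-w[a];print(np.degrees(np.arctan2(d[1],d[0])).round(1),np.linalg.norm(d).round(4))
im=camera("top").astype(np.float32).mean(2)
# sleeve cap ring profile; phi measured CCW from the scale's -x
for cx in(.628,.632):
  ph=np.arange(-180,180,10);P=[]
  for rr in(.013,.016,.019):
    a=np.radians(ph+180+5);pp=proj(np.c_[cx+rr*np.cos(a),.1705+rr*np.sin(a),np.full(len(a),.127)],"top").astype(np.float32)
    P.append(cv2.remap(im,pp[None,:,0],pp[None,:,1],cv2.INTER_CUBIC)[0])
  print([(int(p),int(v)) for p,v in zip(ph,np.max(P,0))])
m=cut_out("valve","top")[0]["pixels"];print("valve px",np.argwhere(m).mean(0))
qv=np.array([[125,103],[222,103],[222,205],[125,205]])/8+[325,245];v=unproj(qv-.5,.052,"top");print(v.round(4),v.mean(0))
go(.63,.17,.25,95)
```

```text
[[ 0.6591  0.0835  0.062 ]
 [ 0.6702 -0.0636  0.062 ]
 [ 0.5337 -0.0747  0.062 ]
 [ 0.5207  0.0724  0.062 ]] [0.5959 0.0044 0.062 ]
4.6 0.1388
4.6 0.137
94.3 0.1476
95.1 0.1477
[(-180, 50), (-170, 51), (-160, 51), (-150, 53), (-140, 57), (-130, 64), (-120, 70), (-110, 78), (-100, 86), (-90, 90), (-80, 92), (-70, 90), (-60, 93), (-50, 93), (-40, 86), (-30, 75), (-20, 61), (-10, 56), (0, 64), (10, 77), (20, 83), (30, 76), (40, 75), (50, 79), (60, 75), (70, 67), (80, 80), (90, 74), (100, 72), (110, 64), (120, 66), (130, 73), (140, 61), (150, 60), (160, 53), (170, 50)]
[(-180, 54), (-170, 57), (-160, 63), (-150, 70), (-140, 72), (-130, 75), (-120, 79), (-110, 83), (-100, 83), (-90, 86), (-80, 83), (-70, 78), (-60, 80), (-50, 67), (-40, 57), (-30, 60), (-20, 67), (-10, 67), (0, 70), (10, 87), (20, 80), (30, 75), (40, 80), (50, 69), (60, 68), (70, 83), (80, 73), (90, 74), (100, 68), (110, 73), (120, 86), (130, 64), (140, 62), (150, 66), (160, 54), (170, 51)]
valve px [263.20434783 345.97391304]
[[ 0.4407  0.022   0.052 ]
 [ 0.4399 -0.0073  0.052 ]
 [ 0.4093 -0.0063  0.052 ]
 [ 0.4101  0.0229  0.052 ]] [0.42497891 0.00782831 0.052     ]Traceback (most recent call last):
  File "<stdin>", line 15, in <module>
  File "h.py", line 23, in go
    print("shift",s.round(3),"turn",round(t,3),"| tcp",o["eef_pos"].round(4),"az",round(a,1),"j6",o["joint_pos"][5].round(2),"g",o["grip_width"].round(4))
                                                                                                                                 ^^^^^^^^^^^^^^^^^^^^^
AttributeError: 'float' object has no attribute 'round'
```

```bash
sed -i 's/o\["grip_width"\].round(4)/round(o["grip_width"],4),"F",o["ft_force"].round(1),"t",round(o["clock"],2)/' h.py; python3 -c "
from h import *
go(.631,.1695,.22,125)"
```

```text
shift [-3.342 -0.54   0.222] turn -0.333 | tcp [0.2101 0.4537 0.2533] az 65.1 j6 1.57 g 0.0857 F [ 0.1 -0.5  0.5] t 2.75
```

```bash
python3 -m creep '1 -0.4 -0.2 0 0; 1 -0.8 -0.4 0 0; 1 -1 -0.54 0 0'; python3 -m creep '1 -0.4 0 0 0; 1 -0.8 0 0 0; 1 -1 0 0 0';  python3 -m creep '1 -0.4 0 0 -0.05; 1 -0.8 0 0 -0.1; 1 -1 0 0 -0.15; 1 -1 0 0 -0.2; 1 -1 0 0 -0.25; 1 -1 0 0 -0.333; 1 -1 0 0 -0.333; 1 -1 0 0 -0.333';python3 -c "
from h import *
go(.631,.1695,.15,125)"
```

```text
clock: 3.12
eef_pos: [0.3133, 0.3156, 0.2534]
tool_rot: [0.216, 0.976, 0.0, 0.0]
ft_force: [0.7, 0.2, -0.1]
grip_width: 0.0855
grasp_force: 0.0
clock: 3.5
eef_pos: [0.4508, 0.2525, 0.2533]
tool_rot: [0.217, 0.976, 0.0, 0.0]
ft_force: [-0.2, 0.9, -0.6]
grip_width: 0.0855
grasp_force: 0.0
clock: 4.5
eef_pos: [0.5844, 0.191, 0.2531]
tool_rot: [-0.301, 0.954, -0.0, -0.0]
ft_force: [-0.0, 1.3, -0.0]
grip_width: 0.0854
grasp_force: 0.0
shift [-0.172 -0.296  0.688] turn 0.0 | tcp [0.5844 0.191  0.2531] az 125.0 j6 -0.3 g 0.0854 F [-0.   1.3 -0. ] t 4.5
```

```bash
python3 -m creep '1 -0.172 -0.296 0.3 0; 1 -0.172 -0.296 0.6 0; 1 -0.172 -0.296 0.75 0; 1 -0.172 -0.296 0.86 0; 1 -0.172 -0.296 0.86 0; 0.3 -0.172 -0.296 0.86 0; 0.3 -0.172 -0.296 0.86 0;0.3 -0.172 -0.296 0.86 0; 0.3 -0.172 -0.296 0.86 0'; python3 -c "
from h import *
go(.631,.1695,.124,125)"
```

```text
clock: 5.62
eef_pos: [0.632, 0.1697, 0.1263]
tool_rot: [-0.301, 0.954, -0.0, 0.002]
ft_force: [-0.8, -0.4, 5.8]
grip_width: 0.0421
grasp_force: 61.0
shift [0.006 0.003 0.015] turn 0.0 | tcp [0.632  0.1697 0.1263] az 125.1 j6 -0.35 g 0.0421 F [-0.8 -0.4  5.8] t 5.62
```

```bash
python3 -m creep '0.3 0 0 -0.01 0.055; 0.3 0 0 -0.01 0.11; 0.3 0 0 -0.01 0.165; 0.3 0 0 -0.01 0.22; 0.3 0 0 -0.01 0.275; 0.3 0 0 -0.01 0.335; 0.3 0 0 -0.01 0.335; 0.9 0 0 -0.01 0.335; 0.9 0 0 -0.01 0.335;0.9 0 0 -0.1 0.335; 0.9 0 0 -0.5 0.335; 0.9 0 0 -0.9 0.335' ; python3 -c "
from h import *
go(.631,.1695,.124,125)"; python3 -m creep '1 0 -0.7 -0.2 0; 1 0 -0.9 -0.2 0;1 0 -0.9 -0.2 0'
python3 - <<'E'
from h import *
im=camera("top")[:,:,::-1]
A=cv2.resize(im[155:200,255:300],(400,400),interpolation=cv2.INTER_CUBIC)
B=cv2.resize(camera("side")[:,:,::-1][180,] if 0 else camera("side")[:,:,::-1][175:225,305:355],(400,400),interpolation=cv2.INTER_CUBIC)
cv2.imwrite("pics/s1.png",np.hstack([A,B]))
E
```

```text
clock: 7.12
eef_pos: [0.6306, 0.1694, 0.2613]
tool_rot: [0.218, 0.976, -0.0, -0.0]
ft_force: [0.3, 0.7, 0.0]
grip_width: 0.0766
grasp_force: 0.0
shift [-0.003  0.002  0.915] turn -0.334 | tcp [0.6306 0.1694 0.2613] az 64.8 j6 0.7 g 0.0766 F [0.3 0.7 0. ] t 7.12
clock: 7.5
eef_pos: [0.5726, 0.0446, 0.2923]
tool_rot: [0.22, 0.976, 0.0, 0.002]
ft_force: [0.8, 0.7, 1.3]
grip_width: 0.0856
grasp_force: 0.0
```

View pics/s1.png

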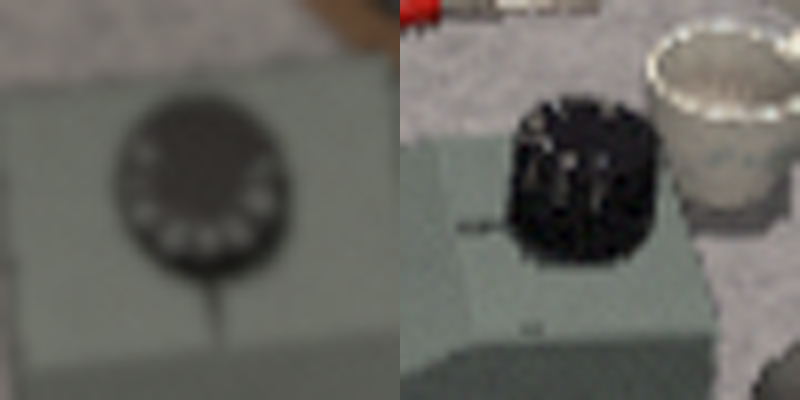

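The sleeve now reads 4. The eight numbers are spread 4 left and 3 right of the index line, with one at the line, blob (208,242). Next is the container.

```bash
python3 -c "
from h import *
go(.455,.380,.2,19)"
```

```text
shift [1.667 1.673 0.606] turn 0.254 | tcp [0.5734 0.0461 0.2911] az 64.7 j6 0.52 g 0.0855 F [ 0.1  0.1 -0.3] t 7.6
```

```bash
python3 -m creep '1 0.28 0.28 0 0; 1 0.56 0.56 0 0; 1 0.84 0.84 0 0; 1 1 1 0 0'; python3 -m creep '1 0.28 0.28 0.1 0.05; 1 0.56 0.56 0.3 0.1; 1 0.667 0.673 0.55 0.15; 1 0.667 0.673 0.6 0.2; 1 0.667 0.673 0.6 0.254; 1 0.667 0.673 0.6 0.254;1 0.667 0.673 0.6 0.254'
python3 - <<'E'
from h import *
camera("top");camera("side")
rect("container","top",.068)
for c in("top","side"):print(best(spot_point,"container",c),best(boxes_of,"container",c))
go(.455,.380,.048,19)
E
```

```text
clock: 8.1
eef_pos: [0.5004, 0.2513, 0.2888]
tool_rot: [0.216, 0.976, 0.0, -0.0]
ft_force: [0.9, -0.8, -0.3]
grip_width: 0.0858
grasp_force: 0.0
clock: 8.98
eef_pos: [0.454, 0.3819, 0.1992]
tool_rot: [0.579, 0.815, 0.0, -0.0]
ft_force: [0.0, 0.5, 0.2]
grip_width: 0.0854
grasp_force: 0.0
container [461.3 361.6] [74.1 99. ] 21.1
[([0.4552, 0.3771, 0.0006], 0.55)] [([0.4572, 0.368, 0.0266], 0.67)]
[([0.4544, 0.3789, 0.0044], 0.87)] [([0.6262, 0.1568, 0.1232], 0.31)]
shift [-0.007  0.002  1.01 ] turn 0.0 | tcp [0.4543 0.3809 0.1995] az 19.1 j6 1.94 g 0.0852 F [ 0.   0.  -0.1] t 9.32
```

```bash
python3 -m creep '1 0.01 0 0.4 0; 1 0.01 0 0.7 0; 1 0.01 0 0.85 0; 1 0.01 0 1 0; 1 0.01 0 1 0; 0.5 0.01 0 1 0; 0.5 0.01 0 1 0; 0.5 0.01 0 1 0; 0.5 0.01 0 1 0'; python3 -c "
from h import *
go(.5955,.0055,.25,4.7)"
```

```text
clock: 10.45
eef_pos: [0.4545, 0.383, 0.0507]
tool_rot: [0.58, 0.814, 0.001, 0.0]
ft_force: [-0.0, -0.7, 5.4]
grip_width: 0.0681
grasp_force: 68.8
shift [-2.685  0.069 -1.331] turn 0.08 | tcp [0.4545 0.383  0.0507] az 19.1 j6 1.94 g 0.0681 F [-0.  -0.7  5.4] t 10.45
```

```bash
python3 -m creep '0.5 0 0 -0.15 0; 0.5 0 0 -0.4 0; 0.5 0 0 -0.8 0; 0.5 0 0 -1 0'; python3 -m creep '0.5 -0.25 0 -0.1 0; 0.5 -0.5 0 -0.1 0; 0.5 -0.75 0 -0.1 0; 0.5 -1 0 -0.1 0'; python3 -m creep '0.5 -0.25 0 0 0.02; 0.5 -0.5 0 0 0.05; 0.5 -0.75 0 0 0.08; 0.5 -1 0 0 0.08; 0.5 -1 0 0 0.08'; python3 -c "
from h import *
go(.5955,.009,.13,4.7)"
```

```text
clock: 10.95
eef_pos: [0.4545, 0.3831, 0.2026]
tool_rot: [0.58, 0.814, 0.002, 0.001]
ft_force: [-0.1, -0.2, -1.3]
grip_width: 0.0683
grasp_force: 68.1
clock: 11.45
eef_pos: [0.5026, 0.2394, 0.2139]
tool_rot: [0.58, 0.815, -0.0, -0.0]
ft_force: [1.1, -0.2, 0.4]
grip_width: 0.0682
grasp_force: 68.1
clock: 12.08
eef_pos: [0.552, 0.0964, 0.2137]
tool_rot: [0.679, 0.734, -0.001, -0.0]
ft_force: [0.7, 0.5, -1.4]
grip_width: 0.0683
grasp_force: 68.0
shift [-0.603  0.245  0.558] turn -0.001 | tcp [0.552  0.0964 0.2137] az 4.4 j6 1.67 g 0.0683 F [ 0.7  0.5 -1.4] t 12.07
```

```bash
python3 -m creep '0.5 -0.3 0.12 0 0; 0.5 -0.603 0.245 0 0; 0.5 -0.603 0.245 0.2 0; 0.5 -0.603 0.245 0.45 0; 0.5 -0.603 0.245 0.6 0; 0.5 -0.603 0.245 0.68 0; 0.5 -0.603 0.245 0.68 0'; python3 -c "
from h import *
go(.5955,.009,.1117,4.7)"
```

```text
clock: 12.95
eef_pos: [0.5952, 0.0123, 0.1117]
tool_rot: [0.677, 0.736, -0.0, -0.001]
ft_force: [0.4, -0.1, -0.1]
grip_width: 0.0684
grasp_force: 68.2
shift [-0.022  0.     0.   ] turn 0.0 | tcp [0.5952 0.0123 0.1117] az 4.7 j6 1.51 g 0.0684 F [ 0.4 -0.1 -0.1] t 12.95
```

```bash
python3 -m creep '0.5 -0.02 0 0.005 0; 1 -0.02 0 0.005 0; 1 -0.02 0 0.005 0; 1 -0.02 0 0.005 0; 1 -0.02 0 -0.15 0; 1 -0.02 0 -0.5 0; 1 -0.02 0 -0.9 0; 1 -0.02 0 -0.9 0'; python3 -m creep '1 0.4 -0.4 0 0; 1 0.8 -0.8 0 0; 1 1 -1 0 0; 1 1 -1 0 0; 1 1 -1 0 0'
python3 - <<'E'
from h import *
im=camera("top")[:,:,::-1];camera("side")
for n in("container","pan_centre","dial_centre","pointer_tip","zero_mark","target_mark"):
  for c in("top","side"):print(n,c,best(spot_point,n,c))
A=cv2.resize(im[150:245,245:385],None,fx=5,fy=5,interpolation=cv2.INTER_CUBIC);cv2.imwrite("pics/d1.png",A)
go(.534,.161,.2,94.7)
E
```

```text
clock: 13.95
eef_pos: [0.5991, 0.0087, 0.254]
tool_rot: [0.678, 0.735, 0.004, 0.005]
ft_force: [-0.2, 0.5, -0.1]
grip_width: 0.0854
grasp_force: 0.0
clock: 14.58
eef_pos: [0.4327, 0.1468, 0.2469]
tool_rot: [0.677, 0.736, -0.0, -0.0]
ft_force: [0.6, 1.3, 0.0]
grip_width: 0.0853
grasp_force: 0.0
container top [([0.599, 0.0055, 0.0609], 0.79), ([0.425, 0.0072, 0.0029], 0.26)]
container side [([0.5984, 0.0059, 0.0618], 0.95)]
pan_centre top [([0.5965, 0.0079, 0.0596], 0.66)]
pan_centre side [([0.595, 0.0048, 0.0581], 0.74)]
dial_centre top [([0.5476, 0.1599, 0.0704], 0.57)]
dial_centre side [([0.5458, 0.16, 0.0686], 0.91)]
pointer_tip top [([0.5497, 0.1434, 0.093], 0.42)]
pointer_tip side []
zero_mark top [([0.5598, 0.162, 0.1011], 0.61)]
zero_mark side [([0.5529, 0.159, 0.0967], 0.79)]
target_mark top [([0.548, 0.1445, 0.0918], 0.66)]
target_mark side [([0.5457, 0.1447, 0.0899], 0.75), ([0.5429, 0.1626, 0.0713], 0.48)]
shift [0.047 0.67  0.315] turn 0.5 | tcp [0.4344 0.1459 0.2473] az 4.7 j6 1.81 g 0.0854 F [-0.8  0.6 -0.3] t 15.28
```

View pics/d1.png

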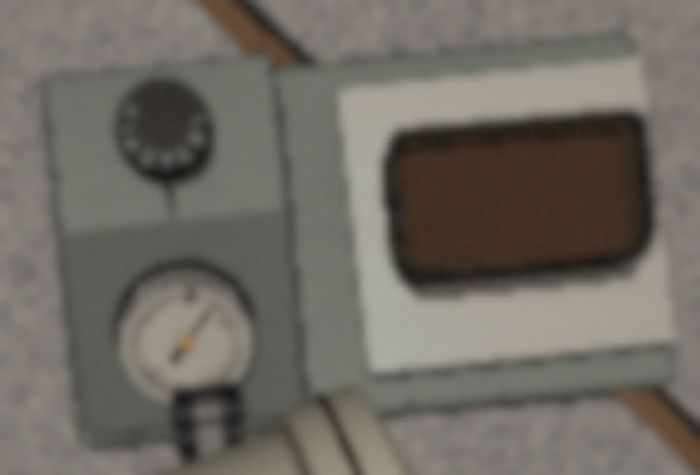

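The container stands upright on the pan, about 4 mm from its centre at (525,200). The pointer now leans clockwise to (212,303), with the zero line at (190,292). I'll rectify the dial numerically.

```bash
cat >> h.py <<'E'
Y=np.radians(4.7);D=np.array([.5465,.1612,.0695]);s27,c27=np.sin(np.radians(27)),np.cos(np.radians(27))
XU=np.array([c27*np.cos(Y),c27*np.sin(Y),s27]);N=np.array([-s27*np.cos(Y),-s27*np.sin(Y),c27]);YD=np.array([-np.sin(Y),np.cos(Y),0])
def dial(c,hgt=.021,save=None):
    im=camera(c)
    g=np.linspace(-.03,.03,241);u,v=np.meshgrid(-g,-g) # right=-YD, up=XU
    def warp(d):
        P=D+N*hgt+v[...,None]*XU+u[...,None]*YD+d
        pp=proj(P.reshape(-1,3),c).reshape(241,241,2).astype(np.float32);return cv2.remap(im,pp[...,0],pp[...,1],cv2.INTER_CUBIC)
    w=warp(0)
    # centre on the orange hub
    h=cv2.cvtColor(w,cv2.COLOR_RGB2HSV).astype(float);m=(h[...,1]>90)*h[...,1];rr=np.hypot(u,v)<.012;m=m*rr
    off=np.array([(m*v).sum(),(m*u).sum()])/max(m.sum(),1);print(c,"hub off (up,left) mm",(off*1e3).round(1))
    w=warp(off[0]*XU+off[1]*YD)
    if save: cv2.imwrite("pics/"+save,cv2.resize(w[:,:,::-1],(480,480),interpolation=cv2.INTER_CUBIC))
    L=w.astype(np.float32).mean(2);th=np.radians(np.arange(-180,180,4));out=[]
    for r0,r1 in((6,13),(13,18),(18,23)):
        r=np.linspace(r0,r1,8)[:,None]/.25;px=(120+r*np.sin(th)).astype(np.float32);py=(120-r*np.cos(th)).astype(np.float32)
        q=cv2.remap(L,px,py,cv2.INTER_LINEAR).mean(0);dk=np.median(q)-q
        i=[k for k in range(90) if dk[k]>=dk[k-1] and dk[k]>=dk[(k+1)%90] and dk[k]>8]
        def sub(k):a,b,e=dk[k-1],dk[k],dk[(k+1)%90];return np.degrees(th[k])+4*.5*(a-e)/(a-2*b+e)
        i=sorted(i,key=lambda k:-dk[k])[:4]
        print((r0,r1),[(round(sub(k),1),int(dk[k])) for k in i])
E
python3 - <<'E'
from h import *
dial("top",save="r1.png");dial("side",save="r2.png")
cv2.imwrite("pics/r12.png",np.hstack([cv2.imread("pics/r1.png"),cv2.imread("pics/r2.png")])[:, :])
E
python3 -c "
import cv2;i=cv2.imread('pics/r12.png');cv2.imwrite('pics/r12.png',cv2.resize(i,(800,400)))"
```

```text
top hub off (up,left) mm [-0.8 -0.6]
(6, 13) [(np.float64(-140.0), 37), (np.float64(39.1), 27)]
(13, 18) [(np.float64(39.9), 31)]
(18, 23) [(np.float64(-177.7), 41), (np.float64(40.4), 14), (np.float64(9.7), 13), (np.float64(-130.3), 8)]
side hub off (up,left) mm [-1.8  4.4]
(6, 13) [(np.float64(-144.4), 94), (np.float64(50.2), 56), (np.float64(105.0), 13)]
(13, 18) [(np.float64(46.3), 83), (np.float64(-143.8), 42), (np.float64(-50.5), 21), (np.float64(-106.3), 12)]
(18, 23) [(np.float64(-54.3), 58), (np.float64(-37.9), 53), (np.float64(-69.3), 51), (np.float64(-103.6), 28)]
```

View pics/r12.png

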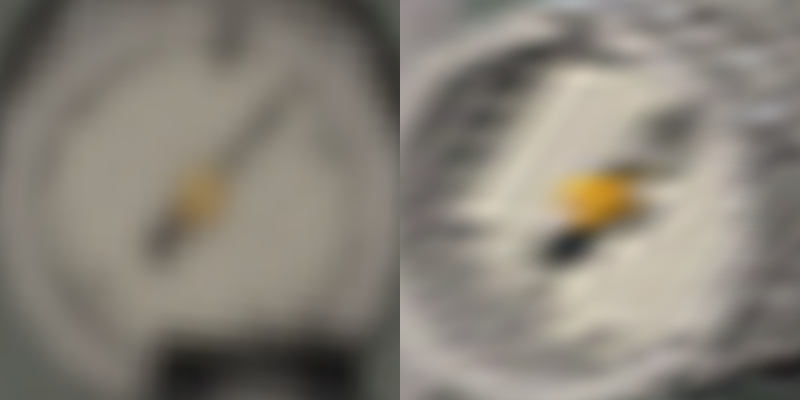

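Rectified dial, left panel (top camera): the pointer is at 40° near (295,80), the zero line at about 9° near (228,35), and the target triangle faint at 65° near (330,145). The bezel needs about +31°. The tool stays vertical, so I grip across the dial's y diameter, starting 17° back.

```bash
python3 -m creep '1 0 0.2 0.1 -0.055; 1 0 0.4 0.2 -0.11; 1 0.03 0.6 0.3 -0.165; 1 0.047 0.703 0.315 -0.22; 1 0.047 0.703 0.315 -0.275; 1 0.047 0.703 0.315 -0.33; 1 0.047 0.703 0.315 -0.385; 1 0.047 0.703 0.315 -0.44; 1 0.047 0.703 0.315 -0.495; 1 0.047 0.703 0.315 -0.55; 1 0.047 0.703 0.315 -0.594; 1 0.047 0.703 0.315 -0.594'; python3 -c "
from h import *
go(.539,.161,.097,111.7)"
```

```text
clock: 16.88
eef_pos: [0.5388, 0.1617, 0.2]
tool_rot: [-0.187, 0.982, -0.0, -0.0]
ft_force: [-0.1, 0.2, 0.5]
grip_width: 0.0853
grasp_force: 0.0
shift [ 0.    -0.005  0.687] turn -0.001 | tcp [0.5388 0.1617 0.2   ] az 111.5 j6 -0.08 g 0.0853 F [-0.1  0.2  0.5] t 16.88
```

```bash
python3 -m creep '1 0 -0.005 0.3 0; 1 0 -0.005 0.5 0; 1 0 -0.005 0.62 0; 1 0 -0.005 0.687 0; 1 0 -0.005 0.687 0; 0.5 0 -0.005 0.687 0; 0.5 0 -0.005 0.687 0; 0.5 0 -0.005 0.687 0; 0.5 0 -0.005 0.687 0'; python3 -c "
from h import *
go(.539,.161,.097,111.7);print(telemetry.get_obs()['ft_torque'],telemetry.get_obs()['grasp_force'])"
```

```text
clock: 18.0
eef_pos: [0.5391, 0.1627, 0.0992]
tool_rot: [-0.188, 0.982, 0.002, 0.001]
ft_force: [-4.2, 4.2, 6.0]
grip_width: 0.0577
grasp_force: 62.5
shift [ 0.005 -0.01   0.014] turn -0.0 | tcp [0.5391 0.1627 0.0992] az 111.6 j6 -0.09 g 0.0577 F [-4.2  4.2  6. ] t 18.0
[ 0.78858402  0.84272645 -0.01572743] 62.45747745037079
```

```bash
python3 -m creep '0.5 0 0 0 0.04; 0.5 0 0 0 0.08; 0.5 0 0 0 0.12; 0.5 0 0 0 0.16; 0.5 0 0 0 0.185; 0.5 0 0 0 0.185'; python3 -m creep '1 0 0 -0.005 0; 1 0 0 -0.005 0; 1 0 0 -0.1 0; 1 0 0 -0.4 0; 1 0 0 -0.7 0';python3 -m creep '1 -0.1 0.4 0 0; 1 -0.1 0.8 0 0; 1 -0.1 1 0 0; 1 -0.1 1 0 0'; python3 -c "
from h import *
dial('top',save='r3.png')
go(.539,.161,.097,111.7)"
```

```text
clock: 18.75
eef_pos: [0.5416, 0.1613, 0.0976]
tool_rot: [0.102, 0.995, 0.001, 0.002]
ft_force: [5.0, -1.8, -7.8]
grip_width: 0.057
grasp_force: 84.6
clock: 19.38
eef_pos: [0.5388, 0.1609, 0.2042]
tool_rot: [0.102, 0.995, 0.0, 0.0]
ft_force: [-0.1, -0.1, -0.3]
grip_width: 0.0856
grasp_force: 0.0
clock: 19.88
eef_pos: [0.584, 0.3073, 0.2026]
tool_rot: [0.1, 0.995, 0.0, 0.0]
ft_force: [-0.3, -0.3, -0.2]
grip_width: 0.0854
grasp_force: 0.0
top hub off (up,left) mm [-0.8 -0.6]
(6, 13) [(np.float64(-139.9), 37), (np.float64(39.3), 27)]
(13, 18) [(np.float64(38.6), 34), (np.float64(84.5), 9)]
(18, 23) [(np.float64(35.1), 40), (np.float64(85.6), 26)]
shift [ 0.1   -1.005  0.704] turn -0.185 | tcp [0.5839 0.3056 0.2026] az 78.4 j6 0.69 g 0.0854 F [ 0.1 -0.6  0.5] t 19.93
```

View pics/r3.png

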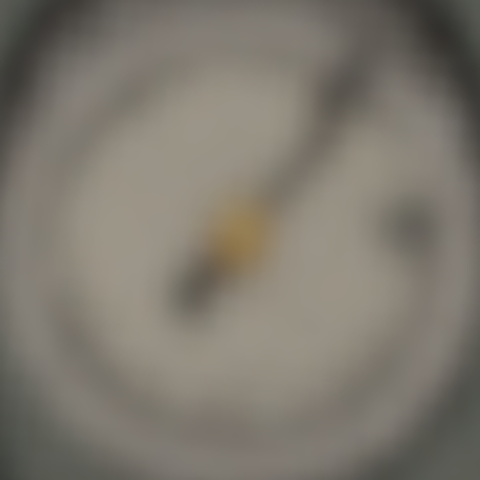

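```bash
python3 -c "
import cv2,numpy as np
for f in('r1','r3'):
    L=cv2.imread('pics/%s.png'%f).astype(np.float32).mean(2);th=np.radians(np.arange(0,100,5))
    print(f);print('deg',np.arange(0,100,5))
    for r in(12,15,17,19,20,21,22,23,24):
        R=r*8;print(r,cv2.remap(L,(240+R*np.sin(th)).astype(np.float32)[None],(240-R*np.cos(th)).astype(np.float32)[None],1)[0].astype(int))
"
```

```text
r1
deg [ 0  5 10 15 20 25 30 35 40 45 50 55 60 65 70 75 80 85 90 95]
12 [146 146 145 143 139 132 125 117 115 119 127 135 140 142 145 146 146 146
 145 145]
15 [146 146 146 145 143 137 126 115 112 116 127 135 139 142 143 145 145 145
 146 146]
17 [143 141 141 142 142 138 128 116 112 118 129 134 136 136 138 140 143 144
 145 146]
19 [138 131 128 132 137 138 131 121 116 122 129 132 129 129 129 133 139 141
 143 142]
20 [135 125 121 126 134 137 132 121 117 122 128 129 126 124 125 130 135 137
 138 138]
21 [130 118 112 119 130 135 132 123 117 121 127 126 123 121 121 125 131 133
 134 134]
22 [125 111 104 112 126 132 132 123 117 119 125 125 123 120 120 123 128 130
 130 131]
23 [122 106  98 107 122 130 131 123 118 119 123 125 124 121 121 123 126 128
 129 130]
24 [120 104  95 103 120 129 130 124 120 120 124 126 125 123 123 124 127 128
 129 130]
r3
deg [ 0  5 10 15 20 25 30 35 40 45 50 55 60 65 70 75 80 85 90 95]
12 [144 144 143 142 137 131 123 115 113 117 124 132 138 142 143 143 144 144
 143 143]
15 [145 145 145 144 140 134 121 111 108 115 126 136 140 142 141 139 138 137
 138 141]
17 [145 145 145 143 140 129 116 106 105 116 130 139 141 141 137 133 127 125
 127 133]
19 [141 140 140 138 134 121 104  96 102 119 131 139 141 139 135 125 115 111
 114 123]
20 [138 137 136 135 130 117  99  91 100 118 131 137 139 137 133 122 110 103
 107 117]
21 [133 132 132 131 125 112  94  87  99 115 129 134 137 135 131 119 106  98
 103 113]
22 [130 128 127 127 121 109  92  85  96 112 125 132 135 134 129 119 105  97
 101 110]
23 [127 125 124 124 120 109  92  84  95 112 122 129 132 133 129 120 106  99
 102 110]
24 [125 124 123 123 120 110  94  85  96 111 122 127 131 132 129 122 112 105
 107 113]
```

The outer profile puts the zero line at roughly 30–33° with the pointer at 39.5°, and the target at (410,222). The bezel needs about 8° more, so I regrip for a smaller turn.

```bash
python3 -m creep '1 0.05 -0.4 0 -0.05; 1 0.1 -0.8 0 -0.1; 1 0.1 -1 0 -0.13; 1 0.1 -1 0 -0.13; 1 0.1 -1 0 -0.13'; python3 -c "
from h import *
go(.539,.161,.097,101.7)"
```

```text
clock: 20.55
eef_pos: [0.5393, 0.1604, 0.2029]
tool_rot: [-0.101, 0.995, 0.0, 0.001]
ft_force: [-0.9, 1.2, 0.1]
grip_width: 0.0851
grasp_force: 0.0
shift [0.002 0.004 0.706] turn -0.001 | tcp [0.5393 0.1604 0.2029] az 101.6 j6 0.09 g 0.0851 F [-0.9  1.2  0.1] t 20.55
```

```bash
python3 -m creep '1 0 0.005 0.3 0; 1 0 0.005 0.5 0; 1 0 0.005 0.62 0; 1 0 0.005 0.7 0; 1 0 0.005 0.7 0; 0.5 0 0.005 0.7 0; 0.5 0 0.005 0.7 0; 0.5 0 0.005 0.7 0; 0.5 0 0.005 0.7 0.03; 0.5 0 0.005 0.7 0.055; 0.5 0 0.005 0.7 0.08; 0.5 0 0.005 0.7 0.08';  python3 -m creep '1 0 0 -0.005 0; 1 0 0 -0.005 0; 1 0 0 -0.1 0; 1 0 0 -0.4 0; 1 0 0 -0.7 0';python3 -m creep '1 -0.1 0.4 0 0; 1 -0.1 0.8 0 0; 1 -0.1 1 0 0; 1 -0.1 1 0 0'; python3 -c "
from h import *
dial('top',save='r4.png')
L=cv2.imread('pics/r4.png').astype(np.float32).mean(2);th=np.radians(np.arange(0,130,5))
for r in(12,15,17,19,21,23,24):
    Q=r*8;print(r,cv2.remap(L,(240+Q*np.sin(th)).astype(np.float32)[None],(240-Q*np.cos(th)).astype(np.float32)[None],1)[0].astype(int))
go(.425,.008,.2,90)"
```

```text
clock: 22.05
eef_pos: [0.542, 0.162, 0.0972]
tool_rot: [0.024, 1.0, 0.001, 0.003]
ft_force: [6.6, -1.5, -8.7]
grip_width: 0.0571
grasp_force: 79.0
clock: 22.68
eef_pos: [0.5387, 0.1616, 0.2042]
tool_rot: [0.024, 1.0, 0.0, 0.0]
ft_force: [0.9, -0.5, 0.3]
grip_width: 0.0854
grasp_force: 0.0
clock: 23.18
eef_pos: [0.5606, 0.3134, 0.2029]
tool_rot: [0.022, 1.0, 0.0, 0.001]
ft_force: [0.0, -0.2, 0.1]
grip_width: 0.0855
grasp_force: 0.0
top hub off (up,left) mm [-0.9 -0.6]
(6, 13) [(np.float64(-140.0), 38), (np.float64(38.9), 26)]
(13, 18) [(np.float64(39.5), 33)]
(18, 23) [(np.float64(98.5), 28), (np.float64(38.8), 25), (np.float64(-175.5), 8)]
12 [148 147 145 144 139 133 124 118 116 121 127 135 141 144 146 146 146 147
 147 147 147 147 147 147 147 147]
15 [148 148 147 147 144 139 127 116 112 118 130 138 143 146 145 145 144 143
 142 141 141 143 145 147 148 147]
17 [147 147 147 147 145 138 128 115 110 120 133 141 145 145 145 145 142 138
 132 129 131 135 139 143 145 146]
19 [144 143 143 144 143 138 126 113 111 124 135 143 145 145 144 143 138 131
 121 113 113 121 129 137 141 143]
21 [138 136 135 135 136 134 122 109 107 117 132 137 140 140 140 139 134 123
 110 100  97 104 117 128 134 136]
23 [129 129 128 130 129 128 121 110 103 110 122 132 135 135 137 136 130 121
 109 100  94  99 111 122 127 128]
24 [127 127 127 128 127 126 122 113 105 107 120 129 134 134 134 135 129 121
 113 105 100 104 112 121 124 124]
shift [ 0.812 -2.063  0.018] turn -0.014 | tcp [0.5607 0.3117 0.2028] az 87.4 j6 0.55 g 0.0854 F [-0.3  0.2 -0.5] t 23.23
```

The zero line is now at about 41° and the pointer at 39.5°, with the target at 98.5°, which matches the 57.6° offset. On to the valve.

```bash
python3 -m creep '1 0.16 -0.35 0 0; 1 0.32 -0.7 0 0; 1 0.48 -1 0 0; 1 0.48 -1 0 0'; python3 -m creep '1 0.16 -0.35 0 0; 1 0.32 -0.7 0 0; 1 0.33 -1 0 0; 1 0.33 -1 0 0; 1 0.33 -1 0 0'; python3 -c "
from h import *
camera('top');camera('side')
for c in('top','side'):print(best(spot_point,'valve',c))
go(.425,.0078,.052,88.4)"
```

```text
clock: 23.72
eef_pos: [0.4793, 0.1601, 0.2027]
tool_rot: [0.026, 1.0, -0.001, -0.001]
ft_force: [0.4, 0.3, 0.7]
grip_width: 0.0856
grasp_force: 0.0
clock: 24.35
eef_pos: [0.4261, 0.0168, 0.2027]
tool_rot: [0.024, 1.0, 0.0, 0.001]
ft_force: [-0.2, 0.2, -0.6]
grip_width: 0.0854
grasp_force: 0.0
[([0.4267, 0.0105, 0.0047], 0.38)]
[([0.4297, 0.0104, -0.0001], 0.65), ([0.6327, 0.1679, 0.109], 0.19)]
shift [ 0.002 -0.067  1.   ] turn -0.006 | tcp [0.4258 0.0178 0.202 ] az 87.4 j6 0.09 g 0.0857 F [-0.7 -0.7 -0.4] t 24.55
```

```bash
python3 -m creep '1 0 -0.06 0.1 -0.006; 1 0 -0.06 0.5 -0.006; 1 0 -0.06 0.8 -0.006; 1 0 -0.06 1 -0.006; 1 0 -0.06 1 -0.006; 0.2 0 -0.06 1 -0.006; 0.2 0 -0.06 1 -0.006; 0.2 0 -0.06 1 -0.006; 0.2 0 -0.06 1 -0.006; 0.2 0 -0.06 1 -0.006'; python3 -m creep '0.2 0 0 -0.2 0; 0.2 0 0 -0.5 0; 0.2 0 0 -0.9 0; 0.2 0 0 -1 0; 0.2 0 0 -1 0';  python3 - <<'E'
from h import *
go(.5925,.005,.21,94.7)
A=camera("side")[:,:,::-1][150:300,160:360];cv2.imwrite("pics/v1.png",cv2.resize(A,(800,600),interpolation=cv2.INTER_CUBIC))
E
```

```text
clock: 25.8
eef_pos: [0.4264, 0.0078, 0.0534]
tool_rot: [0.014, 1.0, 0.0, 0.002]
ft_force: [0.1, 0.2, 6.1]
grip_width: 0.0291
grasp_force: 60.0
clock: 26.42
eef_pos: [0.4258, 0.0078, 0.2033]
tool_rot: [0.014, 1.0, 0.0, 0.002]
ft_force: [-0.4, 0.2, -2.6]
grip_width: 0.029
grasp_force: 59.7
shift [-1.112  0.013 -0.041] turn -0.035 | tcp [0.4258 0.0078 0.2033] az 88.4 j6 0.05 g 0.029 F [-0.4  0.2 -2.6] t 26.43
```

View pics/v1.png

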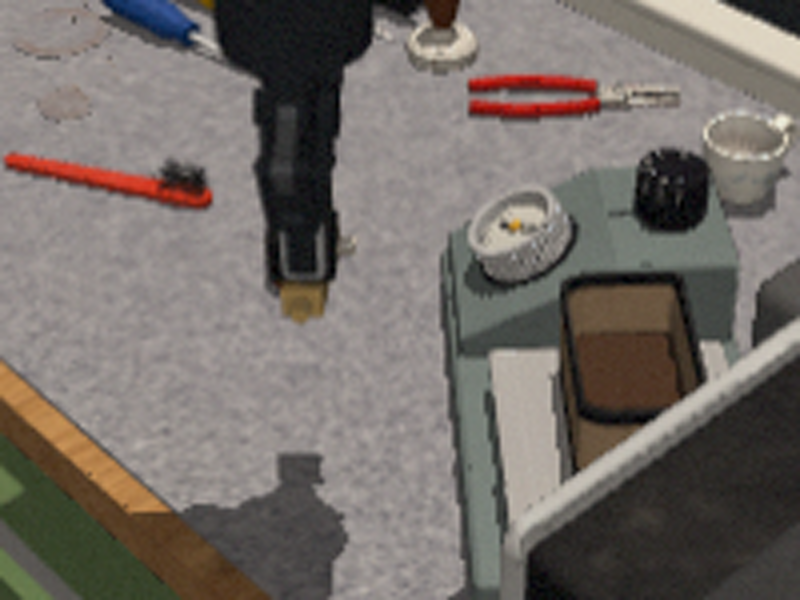

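The valve hangs upright in the grip at (300,290), and the container is clear on the pan at (630,350).

```bash
python3 -m creep '0.2 -0.2 0 -0.1 0; 0.2 -0.5 0 -0.1 -0.02; 0.2 -0.8 0 -0.1 -0.035; 0.2 -1 0.01 -0.1 -0.035; 0.2 -1 0.01 -0.1 -0.035; 0.2 -1 0.01 -0.1 -0.035'; python3 -c "
from h import *
camera('top');print(best(spot_point,'container','top'));camera('side');print(best(spot_point,'container','side'))
go(.5925,.005,.1345,94.7)"
```

```text
clock: 27.22
eef_pos: [0.5734, 0.005, 0.2149]
tool_rot: [-0.041, 0.999, 0.0, -0.002]
ft_force: [-0.5, 0.6, -1.9]
grip_width: 0.0286
grasp_force: 59.7
[([0.597, 0.0052, 0.0612], 0.65)]
[([0.5969, 0.0057, 0.0668], 0.63), ([0.5451, 0.1592, 0.0676], 0.46)]
shift [-0.123 -0.011  0.55 ] turn -0.0 | tcp [0.5741 0.0051 0.217 ] az 94.7 j6 -0.07 g 0.0288 F [ 0.7 -0.1 -1.3] t 27.43
```

```bash
python3 -m creep '0.2 -0.12 0 0 0; 0.2 -0.12 0 0.15 0; 0.2 -0.12 0 0.3 0; 0.2 -0.12 0 0.4 0; 0.2 -0.12 0 0.48 0; 0.2 -0.12 0 0.53 0; 0.2 -0.12 0 0.55 0; 0.2 -0.12 0 0.55 0; 0.2 -0.12 0 0.55 0'; python3 -c "
from h import *
go(.5925,.005,.1345,94.7)"
```

```text
clock: 28.55
eef_pos: [0.5933, 0.0066, 0.1351]
tool_rot: [-0.041, 0.999, -0.0, 0.001]
ft_force: [0.9, 0.4, -1.4]
grip_width: 0.029
grasp_force: 59.8
shift [ 0.006 -0.01   0.004] turn -0.0 | tcp [0.5933 0.0066 0.1351] az 94.7 j6 -0.07 g 0.029 F [ 0.9  0.4 -1.4] t 28.55
```

```bash
python3 -m creep '0.2 0 0 0.01 0; 0.2 0 0 0.02 0; 0.2 0 0 0.02 0; 0.2 0 0 0.02 0'; python3 -m creep '0.2 0 0 0.01 0; 0.2 0 0 0.01 0;0.2 0 0 0.01 0'
```

```text
clock: 29.05
eef_pos: [0.5934, 0.0065, 0.1319]
tool_rot: [-0.041, 0.999, -0.0, 0.001]
ft_force: [0.6, -0.3, 1.5]
grip_width: 0.0286
grasp_force: 59.9
clock: 29.42
eef_pos: [0.5933, 0.0065, 0.1302]
tool_rot: [-0.041, 0.999, -0.0, 0.0]
ft_force: [1.4, -0.3, 1.3]
grip_width: 0.0289
grasp_force: 60.0
```

The floor now carries the valve, so I release with a partial opening and rise.

```bash
python3 -m creep '0.5 0 0 0 0; 0.6 0 0 0 0; 0.6 0 0 0 0; 0.6 0 0 0 0; 0.6 0 0 -0.1 0; 0.6 0 0 -0.3 0; 0.6 0 0 -0.6 0; 0.6 0 0 -0.9 0; 0.6 0 0 -0.9 0'; python3 -m creep '1 0.4 0 0 0; 1 0.8 0 0 0; 1 1 0 0 0; 1 1 0 0 0;1 1 0 0 0; 1 1 0 0 0'
python3 - <<'E'
from h import *
dial("top",save="r5.png");camera("side")
L=cv2.imread('pics/r5.png').astype(np.float32).mean(2);th=np.radians(np.arange(25,130,5))
for r in(12,15,19,21,23):
    Q=r*8;print(r,cv2.remap(L,(240+Q*np.sin(th)).astype(np.float32)[None],(240-Q*np.cos(th)).astype(np.float32)[None],1)[0].astype(int))
for n in("container","valve"):
  for c in("top","side"):print(n,best(spot_point,n,c))
a=cv2.resize(camera("top")[:,:,::-1][150:245,245:385],(560,380),interpolation=cv2.INTER_CUBIC)
b=cv2.resize(cv2.imread("pics/r5.png"),(240,240));b=cv2.copyMakeBorder(b,0,140,0,0,0);cv2.imwrite("pics/end.png",np.hstack([a,b]))
E
```

```text
clock: 30.55
eef_pos: [0.5953, 0.0066, 0.2712]
tool_rot: [-0.041, 0.999, -0.0, 0.005]
ft_force: [-1.1, -0.7, -0.7]
grip_width: 0.0519
grasp_force: 0.0
clock: 31.3
eef_pos: [0.4444, -0.0056, 0.2649]
tool_rot: [-0.041, 0.999, -0.0, 0.0]
ft_force: [0.3, -0.7, -0.4]
grip_width: 0.0856
grasp_force: 0.0
top hub off (up,left) mm [-0.3 -0.7]
(6, 13) [(np.float64(-78.3), 29), (np.float64(97.7), 21)]
(13, 18) [(np.float64(97.4), 29)]
(18, 23) [(np.float64(99.3), 38), (np.float64(39.8), 18)]
12 [149 148 148 148 148 148 148 148 148 148 145 142 136 129 123 124 129 136
 140 143 147]
15 [149 148 147 147 147 147 148 149 148 148 147 142 138 128 121 121 129 137
 143 148 148]
19 [141 136 128 125 132 138 144 145 145 145 144 141 132 118 105 103 113 125
 136 142 145]
21 [135 127 116 112 118 130 137 140 141 142 141 138 127 111  97  91  99 113
 127 136 139]
23 [129 124 114 106 109 120 129 134 136 139 138 134 124 113 100  93  96 109
 121 128 130]
container [([0.5967, 0.0065, 0.0578], 0.84), ([0.5956, 0.0106, 0.0563], 0.61)]
container [([0.5948, 0.0081, 0.0607], 0.66), ([0.5415, 0.1615, 0.0697], 0.21)]
valve [([0.5956, 0.0104, 0.0809], 0.87), ([0.5494, 0.1512, 0.0982], 0.5)]
valve [([0.5939, 0.0033, 0.0797], 0.86)]
```

View pics/end.png

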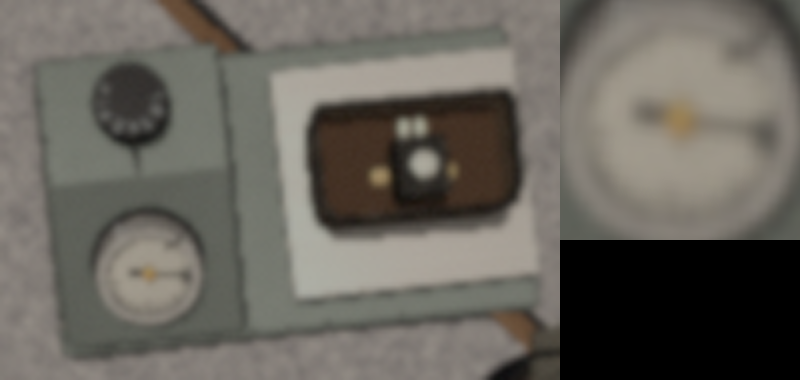

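The valve stands upright in the container at (422,165), the pointer at 97.5° lies on the target marker at about 99°, and the sleeve still reads 4.

```bash
python3 -c "
from workcell import ticket
print(ticket.job_done())"
```

```text
the job is handed in; nothing more can be done
None
```

The job is handed in (result not shown to me): the sleeve is at 4, and the valve stands upright in the container on the pan. By the last picture the pointer is within about 2° (under 1 mm) of the target marker.

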